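# Scan the label of a container on a turntable

## Robot

A 7-joint arm with a two-finger parallel gripper is mounted at the origin on a cart in front of the work surface, level with it; the furniture and walls round the work are solid. World frame = base frame: x ahead of the robot, y to its left, z up, the work surface at z = 0. Lengths are in m, angles in degrees, forces in N, time in s.
With the tool pointing down it reaches from about 0.35 to 0.9 m from the base axis. Payload 19.9 kg.
Tool frame: the origin (TCP) lies at the very end of the fingers, on their centre line; the grasp point (between the pads) lies 19 mm behind it (robot.tcp_to_grasp is the distance from the TCP to the grasp point, in m); z points along the fingers, y is the line along which they close (so a half turn about z gives the same grasp; the last joint's range is limited). The gripper opens to 85 mm and grips with 20 to 120 N. Pads are 22 mm wide; open, the fingers measure 114 mm over their backs; the gripper's body (76 mm by 85 mm) begins 54 mm behind the grasp point. The pads swing forward as they close: fully open they stand 13 mm farther back than shut.
Start: joints at [74.972, 23.915, -0.59, 92.452, 0.269, 63.638, -3.037], TCP at [0.137, -0.61, 0.231] pointing down, gripper open.
Joint ranges: [-161.28, 161.28], [-22.2, 115.67], [-73.04, 71.86], [3.21, 147.25], [-68.34, 248.33], [10.77, 114.83], [-161.83, 161.83]. Speed limits (degrees/s): [108.29, 108.29, 136.94, 136.94, 172.46, 172.46, 172.46].

## Interface

Orientations are given as a 3x3 rotation matrix whose columns are the frame's x, y, z axes.
In Python, from bench import robot, eyes gives the robot as it stands.
- The arm moves only by the shell command python3 -m pendant 'ROWS' [FORCE]. ROWS is JSON, a list that holds one entry, the list of rows, each a list of 5 numbers: the shift along the tool's x, y, z in m, then the turn about the tool's z in degrees, then the opening in per cent of the stroke, from 0 (shut) to 100 (fully open). In form: [[[x, y, z, turn, gripper], ...]]. A call has 1 to 5 rows; each row shifts and turns the commanded pose from where the row before left it, along the tool's axes as they then stand; what a row does not reach is not made up. A row lasts 1/10 s, in which the tool goes at most 50 mm and 8.59 degrees, less where a joint would pass 70% of its speed; a pose out of reach is approached as far as the arm can. A call is refused whole if a number of a shift passes 0.05 or a number of a turn 8.59, either way. A call with a gripper value outside its range is refused whole. The fingers move at their own pace and stop on an object; FORCE is the grip in N (left out, the last holds). Time passes only in rows, so rows that do not move let the fingers close. It gives the time, the measured TCP pose, the force, the opening and the grip force at its end, in the units of the state.
- robot.get_state(): the state, without advancing time (a new reading comes with each control period).
- eyes.capture(name): name is "side" or "top" or "wrist"; returns a dict with "image" (384x512x3 uint8, red, green, blue), "depth" (384x512 float32, m along the optical axis (not along the pixel's ray), 0 where there is no reading), "K" (3x3 intrinsics, pixels), "R" (3x3) and "t" (3): a world point X has camera coordinates R X + t; the wrist camera has in their place "mount" (4x4, takes a point from camera to tool coordinates, whose origin is the TCP and whose axes are the flange's). Camera axes: x right, y down, z forward; pixel columns grow to the right and rows downward; lengths in m; the calibration is good to about 2 mm. A picture is of the moment at which its call begins: read the wrist's pose just before it.
- robot.finish_job(): hands the job in; it is judged then, once.
The state is a dict: "clock": time; "joints": joint angles; "joint_velocities": joint speeds; "effort": joint torques, N m; "ee_pos": TCP position; "tcp_rot": TCP orientation; "force": force on the tool from outside, world axes, zero at the start; "torque": the same for the moment, N m; "grip_width": finger opening in m; "finger_force": force on a finger pad.
Only numpy, scipy, OpenCV 4.12 (cv2) and the standard library are available. Lean on these libraries where they do the work, as an engineer would, in place of code of your own. Each camera call takes 0.05 s, during which the arm holds its last target. There are 200 camera calls.

## Task

Turn the turntable until the container's barcode label faces the robot's side of the table. Then take the scanner off its base, aim its red window squarely at the middle of the label from about 9 cm away, hold it still there for two seconds without touching the turntable or the container, and seat it gently back on the two pegs of its base. Leave the label facing the robot's side and do not disturb the other things on the table.

Things in the scene. Friction and masses are not known exactly. Their poses are not given: they have to be found in the camera images.
- turntable (a joint): Angle (rad) of the white turntable disc, counter-clockwise from above positive, range -3.5 to 3.5. At 0 the label faces away from the robot (+x), at +pi or -pi towards it (-x). Light friction (0.08 N m): it stays where it is left. Disc radius 125 mm, top 18 mm above the table; a flat yellow stripe on it points the way the label faces.
- peg_a (a point): Top centre of one of the disc's four upright aluminium pegs, by which it can be pushed round: 12 mm thick, tops 63 mm above the table, 45 mm above the disc, 110 mm from the axis. Seen from above they stand 45 (this one), 135, 225 and 315 degrees counter-clockwise from the direction the label faces.
- turntable_base: Fixed round foot under the disc, never rotated; origin on the turning axis at table height. It carries the disc, at whose centre a clear square container with a white lid (70 x 70 x 104 mm, top 122 mm above the table) is clipped upright, immovable on it, one side carrying the label.
- label: White paper barcode label, 52 mm wide, 38 mm high, upright on one flat side of the container. Origin at its centre, 80 mm above the table and 35 mm from the turning axis; x points straight out of the label, z up.
- scanner: Loose hand scanner, 0.22 kg: blue and grey block 100 (x) x 50 (y) x 36 mm high with a black upright grip on top, 66 mm long, 24 mm wide in y, from 36 to 78 mm above the underside, centred 2 mm behind the origin. Origin: centre of the underside; x forward out of the red window, z up. Two square holes below, 12 mm wide, 12 mm deep, 32 mm before and behind the origin. Starts seated on its base.
- window (a point): Centre of the scanner's red window, on its front face 50 mm ahead of the scanner's origin and 22 mm above its underside; axes as the scanner's, the beam leaves along +x.
- dock: Black charging base, fixed, 130 mm (x) by 80 mm (y), 14 mm high, with two brass pegs, 8 mm thick, tapered, standing 9.5 mm above its top, 32 mm either side of the middle along x. Origin at the centre of the underside. The scanner seated on it has its underside 14 mm above this origin, its x along the base's x (either way round counts).
- amber_bottle: Amber squeeze bottle standing, 55 mm diameter, 206 mm tall, bystander. Origin at the middle of the underside.
- drink_can: Teal and white drink can standing, 65 mm diameter, 124 mm tall, bystander. Origin at the middle of the underside.
- red_bottle: Red squeeze bottle standing, 55 mm diameter, 206 mm tall, bystander. Origin at the middle of the underside.
- spice: Spice jar with dark cap standing, 41 mm diameter, 105 mm tall, bystander. Origin at the middle of the underside.
- flat_tin: Low round tin, 86 mm diameter, 40 mm high, bystander. Origin at the middle of the underside.
- tape: Roll of brown tape lying flat, 96 mm diameter, 48 mm high, bystander. Origin at the middle of the underside.
- driver: Red screwdriver lying, 197 mm long (y), 44 mm wide, 33 mm high, bystander. Origin at the middle of its underside.
Not all that is in view belongs to the job. Of the things that look like the scanner, the largest one is meant.

How it is judged:
By the outcome, as a careful person would: the job done as asked, in the order asked, and still so for the second after the job is handed in, with the robot touching nothing.
It also fails if it takes over 72 s, if anything falls off the work surface, if the arm or the gripper's body presses on something with over 40 N, if the wrist force passes 120 N, or if a joint passes its speed limit or range.

## Working session

There is one attempt and no reset: what is moved stays moved. The work goes in short steps, Python scripts to look and compute and a shell command to move; the robot and the scene stay as the last step left them, time stands still between calls to the robot, and variables do not carry over. Pictures are saved under pics/ and viewed, at most 10 in all, crops included, and the job is handed in when it is done.

```bash
ls; mkdir -p pics
cat > h.py <<'E'
import numpy as np, cv2
from bench import robot, eyes
np.set_printoptions(precision=4,suppress=True)
def cap(n):
    s=robot.get_state(); c=eyes.capture(n)
    if n=="wrist":
        M=np.array(c["mount"]); T=np.eye(4); T[:3,:3]=s["tcp_rot"]; T[:3,3]=s["ee_pos"]
        W=T@M; c["Rw"]=W[:3,:3]; c["tw"]=W[:3,3]
    else:
        R=np.array(c["R"]); c["Rw"]=R.T; c["tw"]=-R.T@np.array(c["t"])
    K=np.array(c["K"]); v,u=np.mgrid[:384,:512]; d=c["depth"]
    P=np.stack([(u-K[0,2])/K[0,0]*d,(v-K[1,2])/K[1,1]*d,d],-1)
    c["P"]=P@c["Rw"].T+c["tw"]; c["P"][d==0]=np.nan
    return c
def ray(c,u,v,z):
    K=np.array(c["K"]); d=c["Rw"]@np.array([(u-K[0,2])/K[0,0],(v-K[1,2])/K[1,1],1])
    return c["tw"]+d*(z-c["tw"][2])/d[2]
def save(c,f): cv2.imwrite("pics/"+f,c["image"][:,:,::-1])
E
python3 - <<'E'
from h import *
import pickle
s=robot.get_state();print(s)
a=cap("top");b=cap("side")
for c in(a,b):print(c["tw"],c["Rw"],c["K"])
pickle.dump((a,b),open("v0.pkl","wb"))
im=np.vstack([a["image"],b["image"]])
save(a,"top0.png");save(b,"side0.png")
E
```

```text
pics
{'clock': 0.0, 'joints': array([74.9709, 23.947 , -0.5904, 92.4861,  0.2685, 63.6388, -3.0364]), 'joint_velocities': array([-0.0701, -0.0127,  0.0561, -0.0787,  0.0433,  0.0047,  0.0454]), 'effort': array([  0.0005, -86.4435,   0.6795, -43.4893,   0.0191,   0.0074,
         0.    ]), 'ee_pos': array([ 0.1368, -0.6095,  0.2307]), 'tcp_rot': array([[ 0.9757,  0.219 , -0.0003],
       [ 0.219 , -0.9757,  0.0012],
       [-0.0001, -0.0012, -1.    ]]), 'force': array([-1.144 ,  1.1117,  0.6461]), 'torque': array([-0.0153,  0.0111,  0.0026]), 'finger_force': 0.0, 'grip_width': 0.08567637289470106}
[0.4465 0.0179 1.2899] [[ 0.0017 -0.9952  0.0978]
 [-0.9996 -0.0045 -0.0291]
 [ 0.0294 -0.0977 -0.9948]] [[384.3355   0.     255.5045]
 [  0.     384.3355 190.5987]
 [  0.       0.       1.    ]]
[ 0.2964 -0.8497  0.5588] [[ 0.9488 -0.1517  0.2771]
 [-0.3159 -0.441   0.8401]
 [-0.0052 -0.8846 -0.4663]] [[372.2364   0.     248.6379]
 [  0.     372.2364 193.0768]
 [  0.       0.       1.    ]]
```

View pics/top0.png

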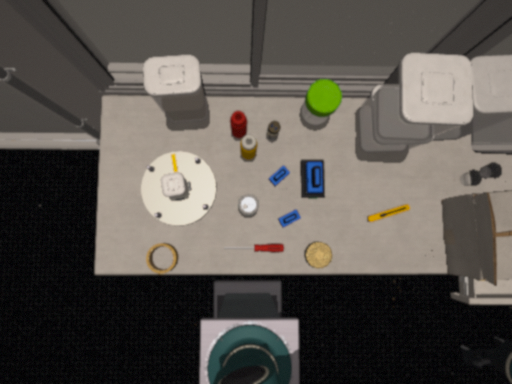

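View pics/side0.png

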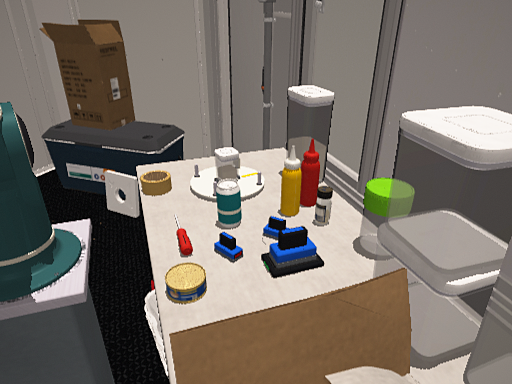

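The top view shows the turntable at (178,188) with its stripe pointing up (+x) to (174,163). There are three scanner look-alikes: a small one at (279,176), a small one at (289,218), and a large one on the black base at (314,178). The large one fits, since it is the biggest and sits on the base. I'll confirm that in a crop and measure it.

Run:
```python
from h import *
import pickle
a,b=pickle.load(open("v0.pkl","rb"))
cr=np.hstack([cv2.resize(a["image"][140:240,250:350],(400,400),interpolation=2),cv2.resize(b["image"][200:280,210:330],(400,267),interpolation=2).__class__((400,400,3),np.uint8)*0+np.pad(cv2.resize(b["image"][200:280,210:330],(400,267),interpolation=2),((0,133),(0,0),(0,0)))])
cv2.imwrite("pics/crop0.png",cr[:,:,::-1])
P=a["P"];im=a["image"].astype(int)
hsv=cv2.cvtColor(a["image"],cv2.COLOR_RGB2HSV)
def box(m,name):
    n,l,st,ce=cv2.connectedComponentsWithStats(m.astype(np.uint8))
    for i in range(1,n):
        if st[i,4]<15: continue
        q=P[l==i]; q=q[~np.isnan(q[:,0])]
        if len(q)<8: continue
        r=cv2.minAreaRect((q[:,:2]*1000).astype(np.float32))
        print(name,ce[i].round(),st[i,4],"min",q.min(0),"max",q.max(0),"med",np.median(q,0),"rect",np.round(r[0]),np.round(r[1]),round(r[2],1))
x,y,z=P[...,0],P[...,1],P[...,2]
roi=(x>0.15)&(x<0.75)&(y>-0.75)&(y<0.65)
box((z>0.025)&roi&(z<.4),"high")
box(roi&(z>.008)&(z<.03)&(y>.1)&(y<.5),"disc")
box(roi&(hsv[...,2]<60)&(z>.005)&(z<.03)&(y<-.1)&(y>-.3),"dock")
box(roi&(hsv[...,0]>20)&(hsv[...,0]<32)&(hsv[...,1]>150)&(y>.1),"yel")
```

```text
high [426. 125.] 4312 min [ 0.6975 -0.7035  0.0251] max [ 0.75   -0.3618  0.3978] med [ 0.7189 -0.45    0.3151] rect [ 724. -533.] [ 53. 342.] 0.0
high [273. 135.] 36 min [ 0.7464 -0.0833  0.0266] max [ 0.7498 -0.0649  0.1063] med [ 0.7487 -0.0739  0.0672] rect [748. -74.] [ 3. 18.] 0.8
high [248. 146.] 345 min [ 0.6779 -0.0207  0.0289] max [0.7253 0.0327 0.2071] med [0.6935 0.0071 0.1494] rect [702.   6.] [53. 47.] 89.5
high [197. 159.] 19 min [0.6644 0.1685 0.0271] max [0.6762 0.1784 0.069 ] med [0.6688 0.1733 0.0568] rect [670. 173.] [10. 12.] 87.7
high [314. 177.] 499 min [ 0.5652 -0.2369  0.0253] max [ 0.6649 -0.1851  0.0982] med [ 0.6111 -0.2036  0.0515] rect [ 615. -211.] [100.  51.] 0.6
high [149. 167.] 20 min [0.6369 0.3209 0.0283] max [0.6482 0.3321 0.0633] med [0.6417 0.3248 0.0585] rect [642. 326.] [10. 10.] 64.3
high [279. 175.] 106 min [ 0.5997 -0.1206  0.0251] max [ 0.6536 -0.0638  0.058 ] med [ 0.6213 -0.0945  0.0506] rect [625. -97.] [31. 64.] 45.2
high [468. 177.] 64 min [ 0.5901 -0.7497  0.0262] max [ 0.6441 -0.7109  0.0537] med [ 0.6157 -0.7211  0.0407] rect [ 617
[... 1528 characters left out ...]
-622.] [26. 99.] 0.5
disc [179. 188.] 3758 min [0.4571 0.1149 0.0089] max [0.7044 0.3646 0.0298] med [0.5741 0.2299 0.0178] rect [580. 238.] [246. 247.] 45.6
disc [175. 255.] 33 min [0.3142 0.2347 0.0083] max [0.3954 0.2626 0.0292] med [0.3628 0.2401 0.0199] rect [356. 247.] [81. 24.] 4.7
disc [154. 261.] 42 min [0.3151 0.2755 0.0096] max [0.3826 0.3214 0.0293] med [0.3376 0.314  0.0195] rect [343. 304.] [74. 29.] 25.0
dock [307. 183.] 235 min [ 0.5515 -0.2458  0.0069] max [ 0.6732 -0.1721  0.0263] med [ 0.5878 -0.1828  0.0141] rect [ 613. -209.] [122.  72.] 1.8
yel [174. 163.] 50 min [0.6357 0.2452 0.0106] max [0.69   0.2596 0.0252] med [0.6626 0.2522 0.0183] rect [663. 252.] [55.  9.] 11.4
```

View pics/crop0.png

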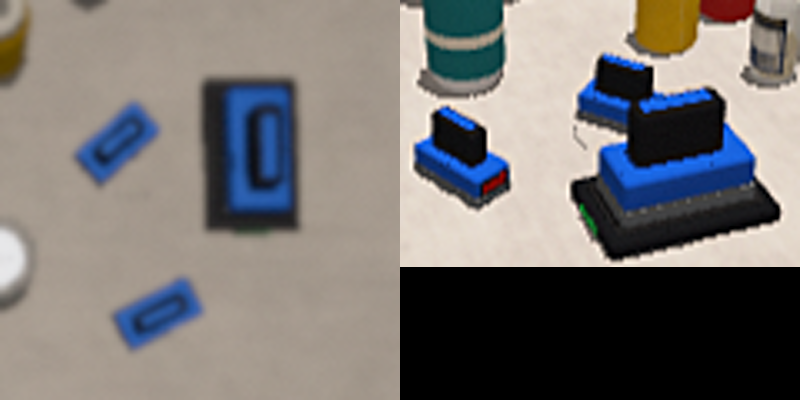

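The crop confirms that the large unit on the black base is the scanner: it is 100 x 51 mm, against about 64 mm for the small ones. The turntable axis is at about (0.580, 0.237) and the label angle is about 10.5°. I'll push the peg at 145° counter-clockwise by about 169°.

```bash
python3 -m pendant '[[[0.028,-0.0286,0,0,0],[0.028,-0.0286,0,0,0],[0.028,-0.0286,0,0,0],[0.028,-0.0286,0,0,0],[0.028,-0.0286,0,0,0]]]' 40
python3 -m pendant '[[[0.028,-0.0286,0,0,0],[0.028,-0.0286,0,0,0],[0.028,-0.0286,0,0,0],[0.028,-0.0286,0,0,0],[0.028,-0.0286,0,0,0]]]'
python3 -m pendant '[[[0.028,-0.0286,0,0,0],[0.028,-0.0286,0,0,0],[0.028,-0.0286,0,0,0],[0.028,-0.0286,0,0,0],[0.028,-0.0286,0,0,0]]]'
```

```text
clock: 0.6
ee_pos: [0.2427, -0.438, 0.2311]
tcp_rot: [[0.976, 0.219, -0.0], [0.219, -0.976, 0.0], [-0.0, -0.0, -1.0]]
force: [0.7, -0.3, 0.3]
grip_width: 0.0122
finger_force: 0.0
clock: 1.1
ee_pos: [0.3479, -0.2679, 0.2313]
tcp_rot: [[0.976, 0.219, -0.0], [0.219, -0.976, -0.0], [-0.0, -0.0, -1.0]]
force: [1.4, -1.0, -0.0]
grip_width: -0.0
finger_force: 0.0
clock: 1.6
ee_pos: [0.4532, -0.0977, 0.2313]
tcp_rot: [[0.976, 0.219, -0.0], [0.219, -0.976, -0.0], [-0.0, 0.0, -1.0]]
force: [1.1, -0.9, 0.1]
grip_width: 0.0003
finger_force: 0.0
```

```bash
python3 -m pendant '[[[0.0145,-0.0395,0,0,0],[0.0145,-0.0395,0,0,0],[0.0145,-0.0395,0,0,0],[0.0145,-0.0395,0,0,0],[0.0145,-0.0395,0,0,0]]]'
python3 -m pendant '[[[0.0145,-0.0395,0,0,0],[0.0145,-0.0395,0,0,0],[0.0145,-0.0395,0,0,0],[0.0145,-0.0395,0,0,0],[0.0145,-0.0395,0,0,0]]]'
python3 -m pendant '[[[0,0,0.02,-5.7,0],[0,0,0.02,-5.7,0],[0,0,0.02,-5.7,0],[0,0,0.02,-5.7,0],[0,0,0.02,-5.7,0]]]'
python3 - <<'E'
from h import *
c=cap("wrist");save(c,"w1.png");P=c["P"];z=P[...,2]
m=((z>.05)&(z<.075)).astype(np.uint8)
n,l,st,ce=cv2.connectedComponentsWithStats(m)
for i in range(1,n):
    if 10<st[i,4]:print(ce[i],st[i,4],np.median(P[l==i],0))
E
```

```text
clock: 2.1
ee_pos: [0.48, 0.1109, 0.2313]
tcp_rot: [[0.976, 0.219, -0.0], [0.219, -0.976, -0.0], [-0.0, 0.0, -1.0]]
force: [1.1, 0.2, 0.1]
grip_width: -0.0002
finger_force: 0.0
clock: 2.6
ee_pos: [0.5077, 0.3194, 0.231]
tcp_rot: [[0.976, 0.219, -0.0], [0.219, -0.976, -0.0], [-0.001, 0.0, -1.0]]
force: [0.9, -0.0, 0.1]
grip_width: 0.0
finger_force: 0.0
clock: 3.1
ee_pos: [0.5075, 0.3178, 0.1302]
tcp_rot: [[0.75, 0.661, -0.001], [0.661, -0.75, -0.0], [-0.0, -0.0, -1.0]]
force: [0.7, -0.4, 0.4]
grip_width: 0.0001
finger_force: 0.0
[376.9971  53.0115] 349 [0.6411 0.3295 0.0609]
[410.197  154.2121] 66 [0.6109 0.2641 0.0675]
[367.1993 182.2581] 1139 [0.5774 0.2697 0.0635]
[257.4968 229.8581] 155 [0.4931 0.3034 0.0589]
[404.7321 312.8839] 224 [0.5183 0.1511 0.0586]
[498.5687 369.0275] 619 [0.5357 0.0357 0.0592]
```

View pics/w1.png

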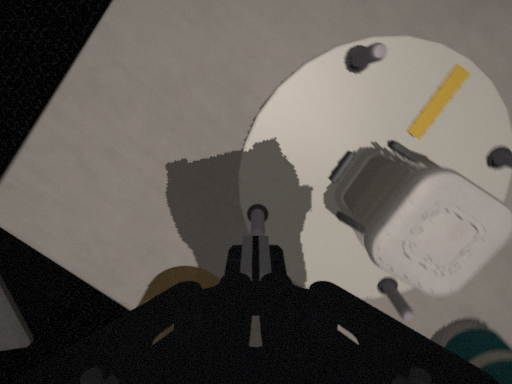

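The wrist view shows the peg at (258,212) just ahead of the shut fingers, and the stripe at (440,100), pointing away. I'll back off a little, go down, and push round.

```bash
python3 -m pendant '[[[0.008,0,0.03,0,0],[0,0,0.03,0,0],[0,0,0.03,0,0],[-0.004,0,0,0,0],[-0.004,0,0,0,0]]]'
python3 -m pendant '[[[-0.0058,0.0002,0,-3,0],[-0.0096,0.0004,0,-5,0],[-0.0134,0.0008,0,-7,0],[-0.0134,0.0008,0,-7,0],[-0.0134,0.0008,0,-7,0]]]'
python3 -m pendant '[[[-0.0134,0.0008,0,-7,0],[-0.0134,0.0008,0,-7,0],[-0.0134,0.0008,0,-7,0],[-0.0134,0.0008,0,-7,0],[-0.0134,0.0008,0,-7,0]]]'
python3 -m pendant '[[[-0.0134,0.0008,0,-7,0],[-0.0134,0.0008,0,-7,0],[-0.0134,0.0008,0,-7,0],[-0.0134,0.0008,0,-7,0],[-0.0134,0.0008,0,-7,0]]]'
```

```text
clock: 3.65
ee_pos: [0.5074, 0.318, 0.042]
tcp_rot: [[0.754, 0.657, -0.001], [0.657, -0.754, 0.0], [-0.0, -0.0, -1.0]]
force: [-0.2, -0.6, -0.3]
grip_width: 0.0004
finger_force: 0.0
clock: 4.15
ee_pos: [0.477, 0.2725, 0.0436]
tcp_rot: [[0.335, 0.942, 0.003], [0.942, -0.335, 0.001], [0.002, 0.002, -1.0]]
force: [1.6, 1.6, -0.2]
grip_width: 0.0001
finger_force: 0.5
clock: 4.65
ee_pos: [0.4746, 0.2059, 0.0434]
tcp_rot: [[-0.265, 0.964, 0.003], [0.964, 0.265, -0.0], [-0.001, 0.003, -1.0]]
force: [-0.0, 0.6, -0.5]
grip_width: 0.0004
finger_force: 0.5
clock: 5.15
ee_pos: [0.5104, 0.1498, 0.0433]
tcp_rot: [[-0.77, 0.638, 0.003], [0.638, 0.77, -0.001], [-0.003, 0.001, -1.0]]
force: [-0.1, 1.0, 0.5]
grip_width: 0.0001
finger_force: 0.5
```

```bash
python3 -m pendant '[[[-0.0134,0.0008,0,-7,0],[-0.0134,0.0008,0,-7,0],[-0.0134,0.0008,0,-7,0],[-0.0134,0.0008,0,-7,0],[-0.0134,0.0008,0,-7,0]]]'
python3 -m pendant '[[[-0.0134,0.0008,0,-7,0],[-0.0134,0.0008,0,-7,0],[-0.0115,0.0006,0,-6,0],[-0.0077,0.0003,0,-4,0],[-0.0039,0.0001,0,-2,0]]]'
python3 -m pendant '[[[0,0,0,0,0]]]'
cat > ang.py <<'E'
from h import *
c=cap("top");P=c["P"];x,y,z=P[...,0],P[...,1],P[...,2]
h=cv2.cvtColor(c["image"],cv2.COLOR_RGB2HSV)
m=(h[...,0]>20)&(h[...,0]<32)&(h[...,1]>130)&(abs(x-.58)<.14)&(abs(y-.237)<.13)&(z<.04)
q=P[m];print("stripe",m.sum(),np.median(q,0),cv2.minAreaRect((q[:,:2]*1000).astype(np.float32)))
m=(abs(x-.58)<.13)&(abs(y-.237)<.13)&(z>.112)&(z<.135)
q=P[m];print("lid",m.sum(),np.median(q,0),cv2.minAreaRect((q[:,:2]*1000).astype(np.float32)))
m=((abs(x-.58)<.13)&(abs(y-.237)<.13)&(z>.045)&(z<.075)).astype(np.uint8)
n,l,st,ce=cv2.connectedComponentsWithStats(m)
for i in range(1,n):
    if st[i,4]>5:
        p=np.median(P[l==i],0);print(ce[i].round(),st[i,4],p,np.degrees(np.arctan2(p[1]-.2365,p[0]-.5805)))
save(c,"top_ang.png")
E
python3 ang.py
```

```text
clock: 5.65
ee_pos: [0.5717, 0.1244, 0.0434]
tcp_rot: [[-0.997, 0.081, 0.002], [0.081, 0.997, -0.001], [-0.002, -0.001, -1.0]]
force: [-1.3, 0.3, 0.3]
grip_width: -0.0
finger_force: 0.5
clock: 6.15
ee_pos: [0.6207, 0.1319, 0.0434]
tcp_rot: [[-0.932, -0.362, 0.002], [-0.362, 0.932, -0.001], [-0.001, -0.001, -1.0]]
force: [-0.8, -0.4, 0.5]
grip_width: 0.0002
finger_force: 0.4
clock: 6.25
ee_pos: [0.6205, 0.1321, 0.0432]
tcp_rot: [[-0.933, -0.36, 0.002], [-0.36, 0.933, -0.0], [-0.002, -0.001, -1.0]]
force: [-0.9, -0.4, -0.1]
grip_width: -0.0003
finger_force: 0.0
stripe 59 [0.4996 0.2584 0.0189] ((498.4018859863281, 258.17864990234375), (11.054145812988281, 57.87895584106445), 74.77726745605469)
lid 471 [0.5779 0.2375 0.1218] ((580.4547119140625, 237.2986297607422), (70.60321044921875, 68.65068054199219), 73.56192779541016)
[160. 157.] 15 [0.6742 0.2914 0.0588] 30.386234379127593
[185. 190.] 25 [0.5677 0.2067 0.0606] -113.2224550894267
[146. 204.] 16 [0.5248 0.3303 0.0612] 120.71036586989824
[193. 216.] 11 [0.4853 0.1805 0.0611] -149.52182805261472
```

```bash
python3 -m pendant '[[[-0.0058,0.0002,0,-3,0],[-0.0077,0.0003,0,-4,0],[-0.0077,0.0003,0,-4,0],[-0.0058,0.0002,0,-3,0],[-0.003,0,0,-1.5,0]]]'
python3 -m pendant '[[[0,0,0,0,0]]]'
python3 ang.py
```

```text
clock: 6.8
ee_pos: [0.646, 0.1469, 0.0423]
tcp_rot: [[-0.802, -0.597, 0.001], [-0.597, 0.802, -0.0], [-0.0, -0.001, -1.0]]
force: [-0.3, -0.5, 0.3]
grip_width: 0.0003
finger_force: 0.4
clock: 6.9
ee_pos: [0.6458, 0.1471, 0.0419]
tcp_rot: [[-0.803, -0.596, 0.001], [-0.596, 0.803, -0.0], [-0.0, -0.0, -1.0]]
force: [-0.3, -0.3, -0.2]
grip_width: 0.0
finger_force: 0.0
stripe 56 [0.4931 0.2357 0.0186] ((496.4457092285156, 236.90823364257812), (10.607138633728027, 52.668739318847656), 89.31978607177734)
lid 510 [0.5803 0.2351 0.1213] ((580.8253173828125, 224.87928771972656), (94.61656951904297, 68.04863739013672), 89.88451385498047)
[152. 163.] 13 [0.6565 0.3141 0.06  ] 45.61430970815717
[185. 190.] 24 [0.5639 0.2054 0.0586] -118.1450608139016
[172. 197.] 10 [0.5451 0.2459 0.0675] 165.1988424558446
[151. 210.] 14 [0.5025 0.3132 0.0595] 135.47754302925617
[200. 210.] 14 [0.503  0.1583 0.0616] -134.7351176126118
```

The label now faces about 180°. I'll retreat, rise, and go over the scanner.

```bash
python3 -m pendant '[[[0.02,0,0,0,0],[0,0,-0.05,0,0],[0,0,-0.05,0,0],[0,0,-0.05,7.3,0],[0,0,-0.05,7.3,0]]]' 60
python3 -m pendant '[[[0,0,0,7.3,0],[0,0,0,7.3,0],[0,0,0,7.4,0],[0.002,-0.0345,0,0,100],[0.002,-0.0345,0,0,100]]]'
python3 -m pendant '[[[0.002,-0.0345,0,0,100],[0.002,-0.0345,0,0,100],[0.002,-0.0345,0,0,100],[0.002,-0.0345,0,0,100],[0.002,-0.0345,0,0,100]]]'
python3 -m pendant '[[[0.002,-0.0345,0,0,100],[0.002,-0.0345,0,0,100],[0.002,-0.0345,0,0,100],[0,0,0,0,100]]]'
python3 - <<'E'
from h import *
c=cap("wrist");save(c,"w2.png");P=c["P"];x,y,z=P[...,0],P[...,1],P[...,2]
near=(abs(x-.615)<.09)&(abs(y+.211)<.06)
for lo,hi in((.008,.02),(.042,.06),(.082,.105)):
    q=P[near&(z>lo)&(z<hi)]
    print(lo,len(q),np.median(q,0),cv2.minAreaRect((q[:,:2]*1000).astype(np.float32)),np.percentile(q,[1,99],0))
E
```

```text
clock: 7.45
ee_pos: [0.6289, 0.1351, 0.2435]
tcp_rot: [[-0.929, -0.369, 0.0], [-0.369, 0.929, 0.0], [-0.0, 0.0, -1.0]]
force: [1.1, -0.3, 0.1]
grip_width: -0.0001
finger_force: 0.0
clock: 7.95
ee_pos: [0.625, 0.0661, 0.2416]
tcp_rot: [[-1.0, -0.001, 0.0], [-0.001, 1.0, -0.001], [-0.0, -0.001, -1.0]]
force: [1.0, -0.9, -0.3]
grip_width: 0.0287
finger_force: 0.0
clock: 8.45
ee_pos: [0.6151, -0.1079, 0.2415]
tcp_rot: [[-1.0, 0.001, -0.0], [0.001, 1.0, -0.001], [0.0, -0.001, -1.0]]
force: [-0.1, -0.2, 0.6]
grip_width: 0.0854
finger_force: 0.0
clock: 8.85
ee_pos: [0.6088, -0.2154, 0.2407]
tcp_rot: [[-1.0, 0.008, -0.001], [0.008, 1.0, -0.001], [0.001, -0.001, -1.0]]
force: [0.3, -0.4, -1.0]
grip_width: 0.0852
finger_force: 0.0
0.008 2476 [ 0.5878 -0.2109  0.0129] ((613.9940795898438, -209.85162353515625), (131.0279541015625, 79.99156951904297), 0.7327244877815247) [[ 0.5499 -0.2494  0.0086]
 [ 0.6774 -0.1702  0.0153]]
0.042 2000 [ 0.6002 -0.2123  0.0487] ((615.5294799804688, -210.09725952148438), (101.2860336303711, 49.70883560180664), 1.1077286005020142) [[ 0.5654 -0.2346  0.0444]
 [ 0.663  -0.185   0.0529]]
0.082 1385 [ 0.6098 -0.2098  0.0909] ((612.047607421875, -209.98240661621094), (64.43922424316406, 23.93320655822754), 0.6045042276382446) [[ 0.5804 -0.2218  0.0852]
 [ 0.6434 -0.198   0.0935]]
```

View pics/w2.png

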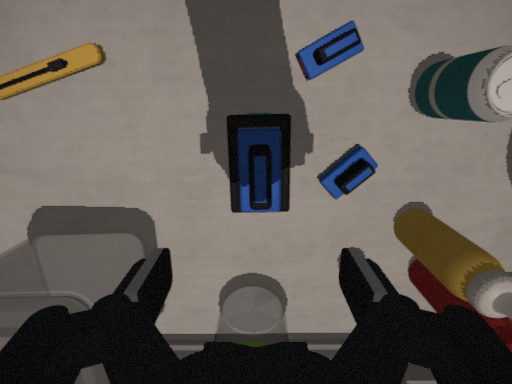

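The wrist view shows the large scanner centred on its base at (261,165), and the fit puts its centre at (0.614, -0.210). The grip is offset 2 mm towards -x, so the window faces +x. I'll go down and grip.

```bash
python3 -m pendant '[[[-0.003,0.0055,0.045,-1.3,100],[0,0,0.045,0,100],[0,0,0.04,0,100],[0,0,0.035,0,100],[0,0,0.0175,0,100]]]' 60
python3 -m pendant '[[[0,0,0,0,100],[0,0,0,0,0],[0,0,0,0,0],[0,0,0,0,0],[0,0,0,0,0]]]' 60
python3 -m pendant '[[[0,0,0,0,0],[0,0,0,0,0]]]'
```

```text
clock: 9.4
ee_pos: [0.6117, -0.2032, 0.0563]
tcp_rot: [[-1.0, -0.024, -0.003], [-0.024, 1.0, 0.001], [0.003, 0.001, -1.0]]
force: [-0.9, 0.2, 1.6]
grip_width: 0.0856
finger_force: 0.0
clock: 9.9
ee_pos: [0.6133, -0.2049, 0.0598]
tcp_rot: [[-1.0, -0.023, 0.001], [-0.023, 1.0, -0.001], [-0.001, -0.001, -1.0]]
force: [0.4, -5.7, 4.3]
grip_width: 0.028
finger_force: 3.1
clock: 10.1
ee_pos: [0.6132, -0.2068, 0.0594]
tcp_rot: [[-1.0, -0.021, 0.001], [-0.021, 1.0, -0.003], [-0.001, -0.003, -1.0]]
force: [0.5, -10.0, 2.0]
grip_width: 0.0235
finger_force: 58.3
```

```bash
python3 -m pendant '[[[0,-0.004,0,0,0],[0,0,0,0,0]]]'
python3 -m pendant '[[[0,0,-0.004,0,0],[0,0,-0.006,0,0],[0,0,-0.01,0,0],[0,0,-0.02,0,0],[0,0,-0.03,0,0]]]'
```

```text
clock: 10.3
ee_pos: [0.6131, -0.2091, 0.0591]
tcp_rot: [[-1.0, -0.023, 0.0], [-0.023, 1.0, -0.0], [-0.0, -0.0, -1.0]]
force: [-0.4, -2.4, 1.8]
grip_width: 0.023
finger_force: 59.7
clock: 10.8
ee_pos: [0.6125, -0.2081, 0.1298]
tcp_rot: [[-1.0, -0.024, -0.001], [-0.024, 1.0, 0.001], [0.001, 0.001, -1.0]]
force: [-0.2, -0.0, -1.4]
grip_width: 0.0233
finger_force: 59.0
```

Scanner lifted. Now I'll carry it high to the scan stand-off, above the can.

```bash
python3 -m pendant '[[[0,0,-0.04,0,0],[0,0,-0.04,0,0],[0.008,0.019,-0.02,0,0],[0.0166,0.0375,0,0,0],[0.0166,0.0375,0,0,0]]]'
python3 -m pendant '[[[0.0166,0.0375,0,0,0],[0.0166,0.0375,0,0,0],[0.0166,0.0375,0,0,0],[0.0166,0.0375,0,0,0],[0.0166,0.0375,0,0,0]]]'
python3 -m pendant '[[[0.0166,0.0375,0,0,0],[0.0166,0.0375,0,0,0],[0.0166,0.0375,0,0,0],[0.0166,0.0375,0,0,0],[0.008,0.018,0,1.2,0]]]'
python3 -m pendant '[[[0,0,0,0,0],[0,0,0,0,0]]]'
```

```text
clock: 11.3
ee_pos: [0.5691, -0.114, 0.2306]
tcp_rot: [[-1.0, -0.023, 0.002], [-0.023, 1.0, -0.0], [-0.002, -0.0, -1.0]]
force: [0.7, 0.8, -2.8]
grip_width: 0.0233
finger_force: 59.3
clock: 11.8
ee_pos: [0.4811, 0.0719, 0.23]
tcp_rot: [[-1.0, -0.024, 0.001], [-0.024, 1.0, -0.001], [-0.001, -0.001, -1.0]]
force: [1.1, 0.2, -3.4]
grip_width: 0.0234
finger_force: 59.3
clock: 12.3
ee_pos: [0.4016, 0.2397, 0.2302]
tcp_rot: [[-1.0, -0.007, 0.002], [-0.007, 1.0, 0.0], [-0.002, 0.0, -1.0]]
force: [0.2, -1.2, -2.4]
grip_width: 0.0235
finger_force: 59.6
clock: 12.5
ee_pos: [0.4035, 0.2367, 0.2296]
tcp_rot: [[-1.0, -0.005, 0.001], [-0.005, 1.0, -0.001], [-0.001, -0.001, -1.0]]
force: [-0.0, -0.7, -3.1]
grip_width: 0.0234
finger_force: 59.5
```

```bash
python3 -m pendant '[[[0,0,0.03,0,0],[0,0,0.04,0,0],[0,0,0.03,0,0],[0,0,0,0,0]]]'
cat > sc.py <<'E'
from h import *
print(robot.get_state()["ee_pos"])
c=cap("top");P=c["P"];x,y,z=P[...,0],P[...,1],P[...,2]
h=cv2.cvtColor(c["image"],cv2.COLOR_RGB2HSV)
m=(h[...,0]>100)&(h[...,0]<125)&(h[...,1]>130)&(x>.3)&(x<.55)&(abs(y-.237)<.08)
q=P[m];
if m.sum():print("scanner",m.sum(),np.percentile(q,[2,50,98],0))
m=(abs(x-.58)<.13)&(abs(y-.237)<.13)&(z>.112)&(z<.135)&(x>.53)
q=P[m];print("lid",m.sum(),cv2.minAreaRect((q[:,:2]*1000).astype(np.float32)))
s=cap("side");P=s["P"];x,y,z=P[...,0],P[...,1],P[...,2]
h=cv2.cvtColor(s["image"],cv2.COLOR_RGB2HSV)
m=(h[...,0]>100)&(h[...,0]<125)&(h[...,1]>130)&(x>.3)&(x<.55)&(abs(y-.237)<.08)
q=P[m];
if m.sum():print("scanner side",m.sum(),np.percentile(q,[2,50,98],0))
o=np.hstack([cv2.resize(c["image"][130:290,110:270],(384,384)),cv2.resize(s["image"][110:270,130:290],(384,384))])
cv2.imwrite("pics/sc.png",o[:,:,::-1])
E
python3 sc.py
```

```text
clock: 12.9
ee_pos: [0.4028, 0.2347, 0.1265]
tcp_rot: [[-1.0, -0.002, -0.005], [-0.002, 1.0, -0.002], [0.005, -0.002, -1.0]]
force: [0.3, -0.1, -1.7]
grip_width: 0.0231
finger_force: 59.8
[0.4028 0.2347 0.1265]
scanner 91 [[0.4226 0.1634 0.1114]
 [0.4412 0.2175 0.1175]
 [0.4503 0.2383 0.4324]]
lid 502 ((580.7744140625, 237.3490753173828), (68.27704620361328, 70.38684844970703), 1.115196704864502)
scanner side 384 [[0.3561 0.2068 0.099 ]
 [0.4032 0.213  0.1168]
 [0.4513 0.2539 0.299 ]]
```

View pics/sc.png

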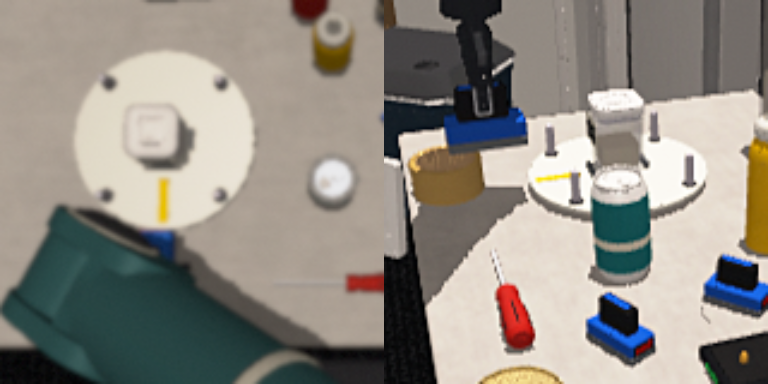

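The top view shows the scanner pointing at the container and in line with the stripe at (165,200). The side view shows it level, above the tape. I'll lower it the last bit and settle.

```bash
python3 -m pendant '[[[0,0,0.012,0,0],[0,0,0.012,0,0],[0,0,0,0,0],[0,0,0,0,0],[0,0,0,0,0]]]'
```

```text
clock: 13.5
ee_pos: [0.404, 0.2365, 0.1051]
tcp_rot: [[-1.0, -0.003, 0.0], [-0.003, 1.0, 0.0], [-0.0, 0.0, -1.0]]
force: [0.1, 0.6, -2.4]
grip_width: 0.0234
finger_force: 59.7
```

```bash
python3 -m pendant '[[[0,0,0.002,0,0],[0,0,0,0,0],[0,0,0,0,0],[0,0,0,0,0],[0,0,0,0,0]]]'
for i in 1 2 3 4 5; do python3 -m pendant '[[[0,0,0,0,0],[0,0,0,0,0],[0,0,0,0,0],[0,0,0,0,0],[0,0,0,0,0]]]' | sed -n 1,2p; done
python3 - <<'E'
from h import *
c=cap("wrist");save(c,"w3.png");P=c["P"];x,y,z=P[...,0],P[...,1],P[...,2]
h=cv2.cvtColor(c["image"],cv2.COLOR_RGB2HSV)
m=(h[...,0]>100)&(h[...,0]<125)&(h[...,1]>130);q=P[m]
print(m.sum(),np.nanpercentile(q,[2,50,98],0) if m.sum() else 0)
E
```

```text
clock: 14.0
ee_pos: [0.4039, 0.2363, 0.1029]
tcp_rot: [[-1.0, -0.003, 0.0], [-0.003, 1.0, 0.0], [-0.0, 0.0, -1.0]]
force: [0.2, -0.1, -3.5]
grip_width: 0.0233
finger_force: 59.7
clock: 14.5
ee_pos: [0.4039, 0.2363, 0.1028]
clock: 15.0
ee_pos: [0.4039, 0.2363, 0.1028]
clock: 15.5
ee_pos: [0.4038, 0.2363, 0.1028]
clock: 16.0
ee_pos: [0.4039, 0.2363, 0.1028]
clock: 16.5
ee_pos: [0.4039, 0.2363, 0.1028]
9778 [[ 0.0412 -0.5088 -0.8884]
 [ 0.3712  0.2375  0.093 ]
 [ 0.4226  0.9639  0.1371]]
```

View pics/w3.png

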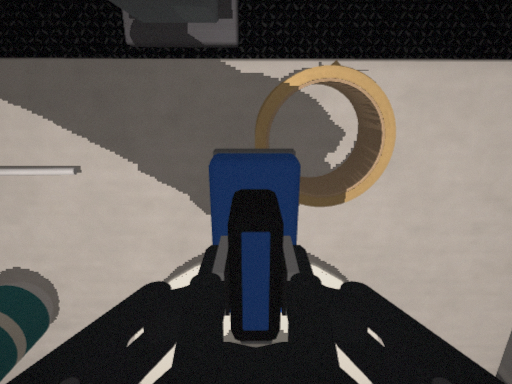

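The wrist view shows the scanner held straight and centred between the pads (255,200), with its rear towards the robot and clear of the tape. It has held still for more than 2.5 s, so I'll take it back.

```bash
python3 -m pendant '[[[0,0,-0.02,0,0],[0,0,-0.04,0,0],[0,0,-0.04,0,0],[0,0,-0.028,-1.2,0],[-0.008,-0.0188,0,0,0]]]'
python3 -m pendant '[[[-0.0166,-0.0376,0,0,0],[-0.0166,-0.0376,0,0,0],[-0.0166,-0.0376,0,0,0],[-0.0166,-0.0376,0,0,0],[-0.0166,-0.0376,0,0,0]]]'
python3 -m pendant '[[[-0.0166,-0.0376,0,0,0],[-0.0166,-0.0376,0,0,0],[-0.0166,-0.0376,0,0,0],[-0.0166,-0.0376,0,0,0],[-0.0166,-0.0376,0,0,0]]]'
python3 -m pendant '[[[-0.016,-0.0376,0,0,0],[-0.008,-0.0188,0,0,0],[0,0,0,0,0],[0,0,0,0,0],[0,0,0,0,0]]]'
```

```text
clock: 17.05
ee_pos: [0.4126, 0.2202, 0.2342]
tcp_rot: [[-1.0, -0.028, 0.005], [-0.028, 1.0, 0.002], [-0.005, 0.002, -1.0]]
force: [0.8, -0.1, -3.1]
grip_width: 0.0232
finger_force: 59.7
clock: 17.55
ee_pos: [0.5001, 0.0299, 0.2308]
tcp_rot: [[-1.0, -0.023, 0.0], [-0.023, 1.0, -0.0], [-0.0, -0.0, -1.0]]
force: [0.8, -0.1, -1.8]
grip_width: 0.0233
finger_force: 59.7
clock: 18.05
ee_pos: [0.5875, -0.1561, 0.2305]
tcp_rot: [[-1.0, -0.023, -0.0], [-0.023, 1.0, -0.0], [0.0, -0.0, -1.0]]
force: [0.3, 0.9, -2.0]
grip_width: 0.0233
finger_force: 59.7
clock: 18.55
ee_pos: [0.6123, -0.209, 0.2308]
tcp_rot: [[-1.0, -0.025, -0.0], [-0.025, 1.0, 0.0], [0.0, 0.0, -1.0]]
force: [1.5, -0.0, -2.3]
grip_width: 0.0235
finger_force: 59.8
```

```bash
python3 -m pendant '[[[-0.0008,-0.0003,0.04,0,0],[0,0,0.045,0,0],[0,0,0.04,0,0],[0,0,0.023,0,0],[0,0,0.01,0,0]]]'
python3 -m pendant '[[[0,0,0,0,0],[0,0,0,0,0]]]'
```

```text
clock: 19.05
ee_pos: [0.6122, -0.2093, 0.0708]
tcp_rot: [[-1.0, -0.025, -0.002], [-0.025, 1.0, 0.001], [0.002, 0.001, -1.0]]
force: [-0.4, -0.2, -1.9]
grip_width: 0.0234
finger_force: 59.7
clock: 19.25
ee_pos: [0.6139, -0.2101, 0.0743]
tcp_rot: [[-1.0, -0.024, 0.002], [-0.024, 1.0, -0.0], [-0.002, -0.0, -1.0]]
force: [0.4, -1.4, -2.8]
grip_width: 0.0232
finger_force: 59.7
```

```bash
python3 -m pendant '[[[0.0005,0.0003,0.003,0,0],[0,0,0.003,0,0],[0,0,0.003,0,0],[0,0,0,0,0]]]'
python3 -m pendant '[[[0,0,0.002,0,0],[0,0,0.002,0,0],[0,0,0.001,0,0],[0,0,0,0,0]]]'
```

```text
clock: 19.65
ee_pos: [0.6126, -0.2101, 0.0635]
tcp_rot: [[-1.0, -0.023, -0.0], [-0.023, 1.0, 0.0], [0.0, 0.0, -1.0]]
force: [-0.2, -0.2, -3.0]
grip_width: 0.0235
finger_force: 59.7
clock: 20.05
ee_pos: [0.6128, -0.2102, 0.0591]
tcp_rot: [[-1.0, -0.023, 0.0], [-0.023, 1.0, -0.0], [-0.0, -0.0, -1.0]]
force: [-2.5, -0.2, 5.1]
grip_width: 0.0234
finger_force: 60.5
```

Seated: the height is the same as at pick-up and the contact is light. I'll release and rise.

```bash
python3 -m pendant '[[[0,0,0,0,30],[0,0,0,0,60],[0,0,0,0,100],[0,0,0,0,100],[0,0,0,0,100]]]' 20
python3 -m pendant '[[[0,0,-0.02,0,100],[0,0,-0.04,0,100],[0,0,-0.05,0,100],[0,0,-0.05,0,100],[0,0,-0.02,0,100]]]'
python3 -m pendant '[[[0,0,0,0,100],[0,0,0,0,100]]]'
python3 - <<'E'
from h import *
c=cap("wrist");P=c["P"];x,y,z=P[...,0],P[...,1],P[...,2]
near=(abs(x-.615)<.09)&(abs(y+.211)<.06)
for lo,hi in((.008,.02),(.042,.06),(.082,.105)):
    q=P[near&(z>lo)&(z<hi)]
    print(lo,np.median(q,0),cv2.minAreaRect((q[:,:2]*1000).astype(np.float32)))
s=cap("side");t=cap("top")
o=np.vstack([cv2.resize(s["image"][130:300,130:340],(494,400)),])
o=np.hstack([o,cv2.resize(t["image"][130:290,110:230],(300,400))])
cv2.imwrite("pics/end.png",o[:,:,::-1])
E
python3 ang.py
```

```text
clock: 20.55
ee_pos: [0.6127, -0.2101, 0.0588]
tcp_rot: [[-1.0, -0.024, -0.0], [-0.024, 1.0, 0.0], [0.0, 0.0, -1.0]]
force: [-0.4, -0.0, 0.0]
grip_width: 0.0819
finger_force: 0.0
clock: 21.05
ee_pos: [0.614, -0.2094, 0.2453]
tcp_rot: [[-1.0, -0.024, 0.006], [-0.024, 1.0, -0.002], [-0.006, -0.002, -1.0]]
force: [0.7, 0.1, 0.1]
grip_width: 0.0857
finger_force: 0.0
clock: 21.25
ee_pos: [0.6127, -0.21, 0.2398]
tcp_rot: [[-1.0, -0.024, 0.001], [-0.024, 1.0, -0.001], [-0.001, -0.001, -1.0]]
force: [0.3, -0.7, -0.7]
grip_width: 0.0852
finger_force: 0.0
0.008 [ 0.5908 -0.218   0.0129] ((614.7325439453125, -209.74490356445312), (131.11422729492188, 79.9543228149414), 0.7695217728614807)
0.042 [ 0.6001 -0.2094  0.0488] ((614.0873413085938, -208.59396362304688), (98.67807006835938, 50.01531219482422), 1.4547046422958374)
0.082 [ 0.6094 -0.2087  0.091 ] ((612.5669555664062, -208.6471710205078), (66.36103057861328, 23.67582130432129), 2.1730856895446777)
stripe 58 [0.4931 0.2358 0.0185] ((494.7958984375, 237.0828857421875), (55.75647735595703, 11.088545799255371), 1.3268814086914062)
lid 498 [0.5804 0.2355 0.1217] ((580.7608642578125, 237.15289306640625), (67.97480010986328, 70.57144165039062), 0.6802825927734375)
[152. 162.] 14 [0.6566 0.3138 0.0601] 45.4361646951737
[201. 163.] 13 [0.6566 0.1589 0.0602] -45.56510832824052
[181. 192.] 34 [0.5506 0.2111 0.0632] -139.64017517099586
[151. 211.] 15 [0.5012 0.3127 0.0583] 136.11409354686444
[200. 210.] 14 [0.503  0.1581 0.06  ] -134.69356718923322
```

View pics/end.png

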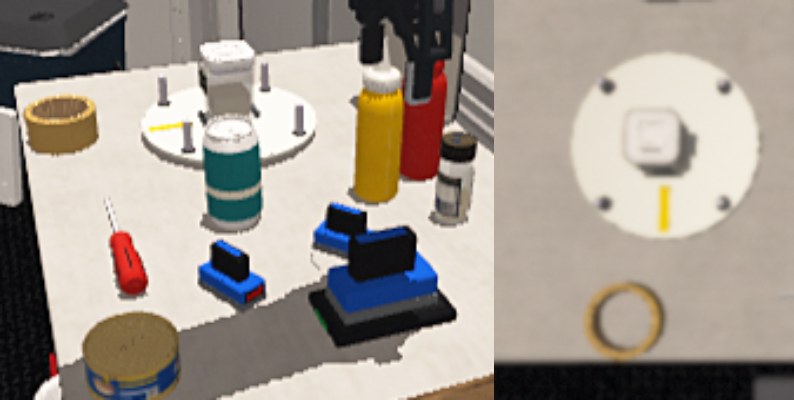

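The end view shows the scanner level and seated on its base at (385,285), the stripe facing the robot at (664,208), and the other things where they were. I'm handing in.

```bash
python3 -c "
from bench import robot
print(robot.finish_job())"
```

```text
the job is handed in; nothing more can be done
None
```

I handed the job in at about 21 s: the label faces the robot's side, the scanner was held at about 9 cm for over 2.5 s and is back seated on its base, and the other things on the table look undisturbed; no verdict came back.

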